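# Load the two-part filler stand and open the hardener

## Task

Set up the two-part joint filler for mixing, base first and the air-sensitive hardener last: stand the tall grey-lidded base jar in the one-dot pocket of the stand and let go of it, then the short red-lidded hardener jar in the two-dot pocket, each upright and fully home. With the square pocket bracing the hardener jar, unscrew its tight red lid anticlockwise, stop turning once the threads let go, and lift it until its lower edge is about a finger's width above the jar's mouth. Finish while still holding the lid there, level and over the mouth, with both jars home; keep the jars upright throughout and leave the two cartridges, the blue tool and the orange wedge where they are.

Things in the scene. Friction and masses are not known exactly. Their poses are not given: they have to be found in the camera images.
- base_jar: Tall white square plastic jar, grey band, fixed ribbed grey lid; one rigid piece, 0.3 kg. Body 56 x 56 mm, 76 mm high. Origin in the middle of the square body; underside 38 mm below, shoulder 38 mm above. Lid 55 mm in diameter, from 50 to 73.5 mm above the origin; carry the jar by it. z up, x and y square to the flat sides.
- hardener_jar: Short white square plastic jar, red band, 0.22 kg, its own lid (lid) screwed on. Body 56 x 56 mm, 56 mm high. Origin in the middle of the square body; underside 28 mm below, shoulder 28 mm above, rim of the round 42 mm neck 58 mm above. z up, x and y square to the flat sides. May be carried by its lid. Unbraced, it tends to turn with the lid.
- lid: Hardener jar's ribbed red screw lid, 55 mm in diameter, 23.5 mm high, 40 g. Origin at its centre, z up. Shut, it is 52 mm above the jar's origin, its lower edge 12 mm above the shoulder. Takes some 0.45 to 0.7 N m to start, as a gasket presses on the rim; the fingers need not rise while turning (thread rise 2 mm). Freed, it lifts straight off; at 70 mm above the jar's origin its lower edge is level with the rim.
- lid_mark (a point): Point on the lid's top rim, on its +x axis, 27.5 mm from the lid's axis, at the end of a white bar. Shut, it stands over the jar's +x side (black dot on the shoulder) within 4 degrees. Anticlockwise from above opens: the threads let go 56 to 66 degrees from shut, and near 90 the lugs meet the next threads; the jar first gives 5 degrees or so in its pocket.
- pocket1 (a point): Centre of the mouth of the one-dot pocket, on top of its fixed wooden block 96 x 104 mm, 46 mm above the shelf; one black dot 41 mm to -x. Pocket 60 x 60 mm, square to this point's x and y, 28 mm deep, flat floor, edge bevelled 4 mm. A jar fits in any of four square turns. Base jar home: its origin 10 mm above this point. The other pocket is 110 mm away along y.
- pocket2 (a point): Centre of the mouth of the two-dot pocket (two black dots, 18 mm apart, on its -x side); otherwise like pocket1. Hardener jar home: its origin level with this point (within 0.5 mm), its shut lid's centre 52 mm above.
- cartridge1: Closed white sealant cartridge with a grey band, standing, 49 mm in diameter, 234 mm high, 0.38 kg; origin at the centre of its underside. Leave alone.
- cartridge2: Closed white sealant cartridge with a blue band, the same size, standing; origin at the centre of its underside. Leave alone.
- caulk_tool: Blue plastic caulk removal tool lying flat along its x axis, 160 x 42 x 12 mm; origin on its underside near its middle. Leave alone.
- wedge: Orange hard-silicone finishing wedge lying flat, 72 x 40 x 7 mm; origin on its underside near its middle. Leave alone.

How it is judged:
By the outcome, as a careful person would: the job done as asked, in the order asked, and still so for the second after the job is handed in, while the arm keeps its last pose, push and grip.
It also fails if it takes over 61 s, if anything falls off the work surface, if the arm or the gripper's body presses on something with over 40 N, if the wrist force passes 120 N, or if a joint passes its speed limit or range.

## Robot

A 6-joint arm with a two-finger parallel gripper is mounted at the origin on the work surface. World frame = base frame: x ahead of the robot, y to its left, z up, the work surface at z = 0. Lengths are in m, angles in degrees, forces in N, time in s.
With the tool pointing down it reaches from about 0.25 to 0.725 m from the base axis. Payload 9.7 kg.
Tool frame: the origin (TCP) lies at the very end of the fingers, on their centre line; the grasp point (between the pads) lies 19 mm behind it; z points along the fingers, y is the line along which they close (so a half turn about z gives the same grasp; the last joint's range is limited). The gripper opens to 85 mm and grips with 20 to 120 N. Pads are 22 mm wide; open, the fingers measure 114 mm over their backs; the gripper's body (76 mm by 85 mm) begins 54 mm behind the grasp point. The pads swing forward as they close: fully open they stand 13 mm farther back than shut.
Start: joints at [74.026, 4.979, 10.078, 95.1, 0, 90], TCP at [0.151, 0.529, 0.231] pointing down, gripper open.
Joint ranges: [-179.16, 179.16], [-48.56, 103.87], [-65.8, 70.77], [-126.05, 130.52], [-82.76, 87.17], [-180, 180]. Speed limits (degrees/s): [127.2, 127.2, 147.25, 180, 180, 180].

## Interface

Orientations are given as [roll, pitch, yaw] about the fixed x, y, z axes, in that order (R = Rz(yaw) Ry(pitch) Rx(roll)).
In Python, from workcell import bot gives the robot as it stands.
- The arm moves only by the tool arm_command, never from a script. Its argument "series" is a list of rows, each a list of 4 numbers: the shift along the tool's x, y, z in m, then the turn about the tool's z in rad. A call has exactly 5 rows; each row is the pose to reach, as a shift and turn from the pose commanded when the call began, along the tool's axes at that moment; what a row does not reach only later rows make up. A row lasts 1/10 s, in which the tool goes at most 50 mm and 8.59 degrees, less where a joint would pass 70% of its speed; a pose out of reach is approached as far as the arm can. A call with a gripper value outside its range is refused whole. "hand" is the finger opening in m, from 0 to 0.0854, set as the call begins (left out, the last holds). The fingers move at their own pace and stop on an object; "grip_force" is the grip in N (left out, the last holds). Time passes only in rows, so rows that repeat a pose let the fingers close, or fill a call up. It gives the time, the measured TCP pose, the force, the opening and the grip force at its end, in the units of the state.
- bot.get_obs(): the state, without advancing time (a new reading comes with each control period).
- bot.camera(name): name is "side" or "top" or "wrist"; returns a dict with "color" (384x512x3 uint8, blue, green, red), "camera_matrix" (3x3 intrinsics, pixels), "xyz" and "orientation" of the camera in the world; the wrist camera has in their place "T_tool_cam" (4x4, takes a point from camera to tool coordinates, whose origin is the TCP and whose axes are the flange's). Camera axes: x right, y up, looking along -z (the intrinsics and any distortion apply to the point x, -y, -z); pixel columns grow to the right and rows downward; lengths in m; the calibration is good to about 2 mm. The wrist camera is an equidistant fisheye: a pixel r from the principal point sees the ray r / f radians off the axis. A picture is of the moment at which its call begins: read the wrist's pose just before it. There is no depth.
- bot.job_done(): hands the job in; it is judged then, once.
Trained networks look in the newest picture that a camera, given by its name, has taken for a name from the list of things; names that differ only in an ending like _2 or _b are one class to them, and where a whole thing is asked for, a point or a joint stands for the part that bears it (a point fixed in the world has none). Each returns a list of dicts, best first, with "confidence" (0 to 1); they miss things now and then, are a little off and sometimes report something else, mostly with a low value. They report only what shows in the picture. A call takes as long as a camera call.
- bot.find_in(camera, target): "location" ([column, row] in pixels, amid what is visible of it).
- bot.mark_of(camera, target): "location" ([column, row] in pixels: a listed point, or the origin of a listed thing).
The state is a dict: "time": time; "q": joint angles; "qd": joint speeds; "joint_efforts": joint torques, N m; "ee_pos": TCP position; "tcp_rot": TCP orientation; "wrist_force": force on the tool from outside, world axes, zero at the start; "torque": the same for the moment, N m; "opening": finger opening in m; "grasp_force": force on a finger pad.
Only numpy, scipy, OpenCV 4.12 (cv2) and the standard library are available. Lean on these libraries where they do the work, as an engineer would, in place of code of your own. Each camera call takes 0.05 s, during which the arm holds its last target. There are 200 camera calls.

## Working session

There is one attempt and no reset: what is moved stays moved. The work goes in short steps, Python scripts to look and compute and a tool call to move; the robot and the scene stay as the last step left them, time stands still between calls to the robot, and variables do not carry over. Pictures are saved under pics/ and viewed, at most 10 in all, crops included, and the job is handed in when it is done.

Besides the shell and the picture viewer there is one more tool, called after "Emit:" as a command line: name --pt "numbers of a row" for each row, then --argument value for the rest. arm_command: Moves the arm, as the interface text tells. Its arguments: {"type":"object","properties":{"series":{"type":"array"},"hand":{"type":"number"},"grip_force":{"type":"number"}},"required":["series"]}

```bash
mkdir -p pics
cat > h.py <<'E'
import numpy as np, cv2
from scipy.spatial.transform import Rotation as R
from workcell import bot
def snap(n,save=None):
    o=bot.get_obs(); c=bot.camera(n)
    if save: cv2.imwrite('pics/'+save,c['color'])
    return o,c
E
python3 - <<'E'
from h import *
o=bot.get_obs()
print({k:np.round(v,3).tolist() for k,v in o.items()})
ims=[]
for n in ['top','side','wrist']:
    o,c=snap(n); ims.append(c['color'])
    print(n,[(k,np.round(v,4).tolist()) for k,v in c.items() if k!='color'])
    for t in ['base_jar','hardener_jar','lid','lid_mark','pocket1','pocket2','cartridge1','cartridge2','caulk_tool','wedge']:
        print(t,[(np.round(d['location']).tolist(),round(d['confidence'],2)) for d in bot.mark_of(n,t)[:3]])
cv2.imwrite('pics/a.png',cv2.resize(np.vstack([ims[0],ims[1]]),(400,600)))
cv2.imwrite('pics/top.png',cv2.resize(ims[0],(800,600)))
cv2.imwrite('pics/side.png',cv2.resize(ims[1],(800,600)))
E
```

```text
{'time': 0.0, 'q': [74.026, 5.011, 10.034, 95.096, 0.001, 89.999], 'qd': [0.058, -0.02, 0.105, 0.155, 0.002, -0.038], 'joint_efforts': [-0.003, -52.04, 46.48, 0.016, -0.0, 0.0], 'ee_pos': [0.151, 0.529, 0.231], 'tcp_rot': [-179.927, -0.001, 164.027], 'wrist_force': [-0.091, 0.128, 0.002], 'torque': [-0.006, -0.024, -0.009], 'grasp_force': 0.0, 'opening': 0.085}
top [('camera_matrix', [[386.009, 0.0, 259.623], [0.0, 386.009, 199.1061], [0.0, 0.0, 1.0]]), ('xyz', [0.5018, 0.1222, 0.9756]), ('orientation', [5.8659, 0.5926, -90.3654])]
base_jar [([224.0, 197.0], 0.88)]
hardener_jar [([236.0, 263.0], 0.56), ([247.0, 252.0], 0.15)]
lid [([238.0, 262.0], 0.96)]
lid_mark [([246.0, 253.0], 0.82)]
pocket1 [([383.0, 210.0], 0.95), ([336.0, 207.0], 0.6)]
pocket2 [([383.0, 210.0], 0.95), ([336.0, 207.0], 0.6)]
cartridge1 [([170.0, 171.0], 0.81), ([140.0, 184.0], 0.59)]
cartridge2 [([170.0, 171.0], 0.81), ([140.0, 184.0], 0.59)]
caulk_tool [([347.0, 139.0], 0.94)]
wedge [([238.0, 141.0], 0.85)]
side [('camera_matrix', [[375.5593, 0.0, 250.2569], [0.0, 375.5593, 191.976], [0.0, 0.0, 1.0]]), ('xyz',
[... 263 characters left out ...]
), ([330.0, 258.0], 0.57)]
pocket2 [([389.0, 292.0], 0.91), ([330.0, 258.0], 0.57)]
cartridge1 [([220.0, 171.0], 0.94), ([189.0, 167.0], 0.59)]
cartridge2 [([220.0, 171.0], 0.94), ([189.0, 167.0], 0.59)]
caulk_tool [([398.0, 236.0], 0.9), ([220.0, 172.0], 0.48)]
wedge [([283.0, 186.0], 0.62)]
wrist [('camera_matrix', [[297.3186, 0.0, 252.7312], [0.0, 297.3186, 192.4121], [0.0, 0.0, 1.0]]), ('T_tool_cam', [[0.0008, 0.9455, 0.3257, 0.0837], [1.0, -0.0003, -0.0014, -0.0005], [-0.0012, 0.3257, -0.9455, -0.1423], [0.0, 0.0, 0.0, 1.0]])]
base_jar []
hardener_jar [([125.0, 362.0], 0.7)]
lid [([117.0, 381.0], 0.61)]
lid_mark []
pocket1 []
pocket2 []
cartridge1 []
cartridge2 []
caulk_tool []
wedge []
```

View pics/top.png

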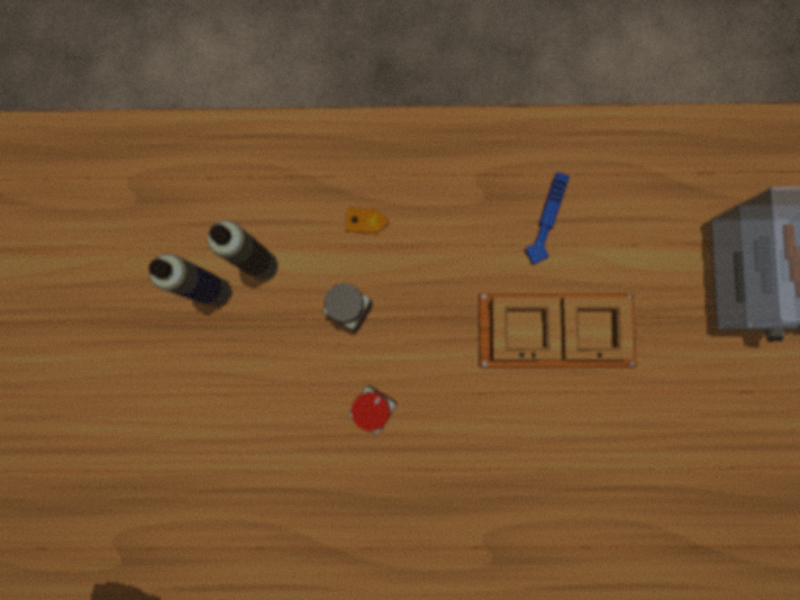

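View pics/side.png

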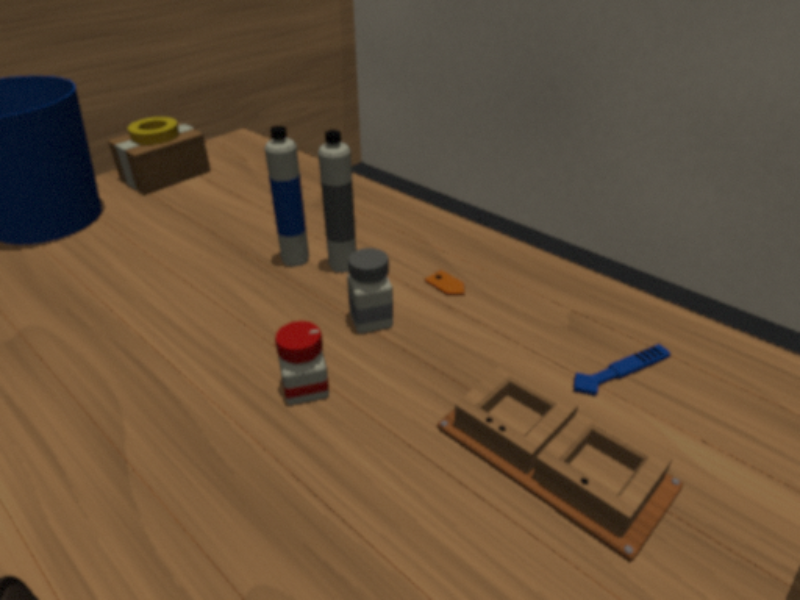

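The top view shows pocket2 (two dots) at about (527,327) and pocket1 (one dot) at (597,327), with the base jar at (345,305), the red lid at (370,410) and the cartridges at upper left. The side view confirms that both jars are standing. Next I'll triangulate their positions.

```bash
cat >> h.py <<'E'
def ray(c,px,o=None):
    """origin, unit direction in the world of a pixel; o = state for the wrist camera"""
    K=c['camera_matrix']; u=np.array([(px[0]-K[0,2])/K[0,0],(px[1]-K[1,2])/K[1,1]])
    if 'T_tool_cam' in c:
        r=np.hypot(*u); d=np.array([u[0]/r*np.sin(r),-u[1]/r*np.sin(r),-np.cos(r)])
        T=np.array(c['T_tool_cam']); Rt=R.from_euler('xyz',o['tcp_rot'],degrees=True).as_matrix()
        return Rt@T[:3,3]+o['ee_pos'], Rt@T[:3,:3]@d
    d=np.array([u[0],-u[1],-1]); d/=np.linalg.norm(d)
    return np.array(c['xyz']),R.from_euler('xyz',c['orientation'],degrees=True).as_matrix()@d
def tri(rs):
    A=0;b=0
    for p,d in rs: M=np.eye(3)-np.outer(d,d); A=A+M; b=b+M@p
    x=np.linalg.solve(A,b); return x,[np.linalg.norm((np.eye(3)-np.outer(d,d))@(x-p)) for p,d in rs]
def atz(r,z): return r[0]+r[1]*(z-r[0][2])/r[1][2]
def proj(c,X,o=None):
    X=np.atleast_2d(X)
    if 'T_tool_cam' in c:
        T=np.array(c['T_tool_cam']); Rt=R.from_euler('xyz',o['tcp_rot'],degrees=True).as_matrix()
        Rw=Rt@T[:3,:3]; t=Rt@T[:3,3]+o['ee_pos']
    else: Rw=R.from_euler('xyz',c['orientation'],degrees=True).as_matrix(); t=np.array(c['xyz'])
    p=(X-t)@Rw; p=p*[1,-1,-1]; K=c['camera_matrix']
    if 'T_tool_cam' in c:
        h=np.hypot(p[:,0],p[:,1]); th=np.arctan2(h,p[:,2]); m=p[:,:2]/h[:,None]*th[:,None]
    else: m=p[:,:2]/p[:,2:]
    return m*[K[0,0],K[1,1]]+[K[0,2],K[1,2]]
E
python3 - <<'E'
from h import *
cs={n:snap(n)[1] for n in ['top','side']}
def m(n,t): return [(np.array(d['location']),d['confidence']) for d in bot.mark_of(n,t)]
for t in ['base_jar','hardener_jar','lid','lid_mark','caulk_tool','wedge']:
    a,b=m('top',t),m('side',t)
    if a and b: print(t,*[np.round(v,4) for v in tri([ray(cs['top'],a[0][0]),ray(cs['side'],b[0][0])])])
for t in ['pocket1','cartridge1']:
    a,b=m('top',t),m('side',t)
    for p,_ in a:
        for q,_ in b:
            x,e=tri([ray(cs['top'],p),ray(cs['side'],q)])
            if max(e)<.008: print(t,np.round(p),np.round(x,4),np.round(e,4))
E
```

```text
base_jar [0.604  0.2215 0.0324] [0.0035 0.0035]
hardener_jar [0.4515 0.1908 0.0149] [0.0021 0.0021]
lid [0.4424 0.1782 0.0818] [0.0009 0.0009]
lid_mark [0.4678 0.1629 0.1035] [0.0002 0.0002]
caulk_tool [ 0.7559 -0.1007 -0.0024] [0.0001 0.0001]
wedge [ 0.7547  0.1925 -0.0065] [0.0019 0.0019]
pocket1 [337. 208.] [ 0.575  -0.0541  0.0465] [0.0001 0.0001]
pocket1 [383. 212.] [ 0.5647 -0.1643  0.0472] [0.0002 0.0002]
cartridge1 [138. 187.] [ 0.636   0.4494 -0.0137] [0.0018 0.0018]
cartridge1 [138. 187.] [ 0.6773  0.5311 -0.2756] [0.0052 0.0052]
cartridge1 [168. 171.] [ 0.6797  0.3667 -0.0073] [0.0022 0.0022]
```

Emit:
arm_command --pt "-0.04 -0.02 0 0" --pt "-0.085 -0.04 0 0" --pt "-0.13 -0.06 0 0" --pt "-0.175 -0.083 0 0" --pt "-0.225 -0.107 0 0" --hand 0.085

```text
time: 3.05
ee_pos: [0.3348, 0.3665, 0.2315]
tcp_rot: [180.0, 0.0, 164.1]
wrist_force: [1.6, 1.5, 0.7]
opening: 0.0848
grasp_force: 0.0
```

Emit:
arm_command --pt "-0.045 -0.021 0 -0.13" --pt "-0.09 -0.043 0 -0.26" --pt "-0.135 -0.064 0 -0.39" --pt "-0.18 -0.085 0 -0.52" --pt "-0.225 -0.107 0 -0.63"

```text
time: 3.55
ee_pos: [0.5154, 0.2075, 0.2315]
tcp_rot: [180.0, 0.0, -159.6]
wrist_force: [-0.2, 0.5, 1.4]
opening: 0.0847
grasp_force: 0.0
```

Emit:
arm_command --pt "0 0 0 0" --pt "0 0 0 0" --pt "0 0 0 0" --pt "0 0 0 0" --pt "0 0 0 0"

```text
time: 4.05
ee_pos: [0.5135, 0.2099, 0.2316]
tcp_rot: [180.0, 0.0, -159.8]
wrist_force: [-0.2, -0.3, 0.5]
opening: 0.085
grasp_force: 0.0
```

Run:
```python
from h import *
o,c=snap('wrist','w1.png')
print({k:np.round(o[k],3).tolist() for k in ['time','q','ee_pos','tcp_rot']})
for t in ['base_jar','hardener_jar','lid','lid_mark','pocket1']:
    print(t,[(np.round(d['location'],1).tolist(),round(d['confidence'],2)) for d in bot.mark_of('wrist',t)[:3]])
cv2.imwrite('pics/w1b.png',cv2.resize(c['color'],(800,600)))
```

```text
{'time': 4.05, 'q': [22.237, 5.618, 10.798, 95.156, 0.002, 2.037], 'ee_pos': [0.513, 0.21, 0.232], 'tcp_rot': [179.997, 0.024, -159.8]}
base_jar [([240.0, 235.2], 0.84)]
hardener_jar []
lid [([253.0, 106.7], 0.67)]
lid_mark [([226.8, 128.1], 0.9)]
pocket1 [([46.8, 144.0], 0.65)]
```

View pics/w1b.png

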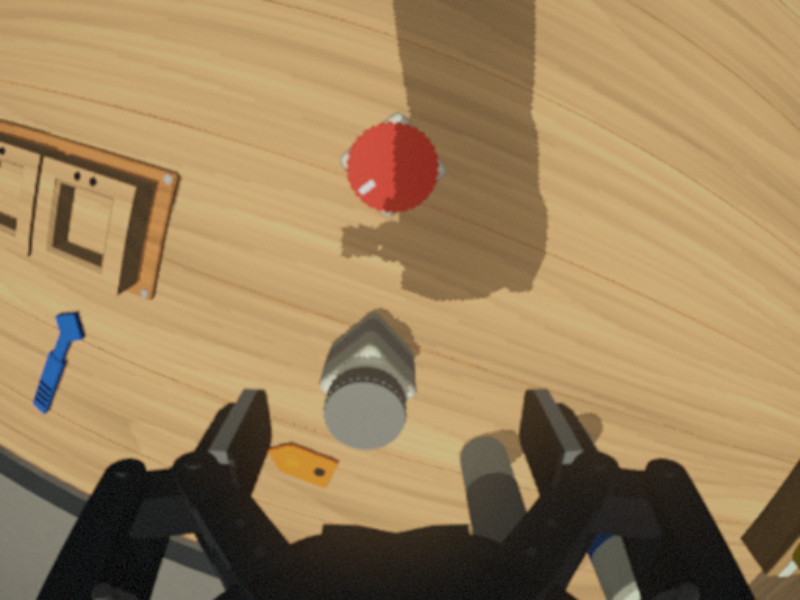

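The wrist view shows the grey lid top at (365,408) with the base jar turned about 45°. The red lid is at (393,167) with its white bar at (367,187), and white shoulder corners show around it. I'll fit silhouettes to get pose and yaw.

```bash
cat >> h.py <<'E'
from scipy.optimize import minimize
def jarpts(x,y,yaw,z0,h,lid=True):
    a=np.radians(yaw)+np.arange(4)*np.pi/2+np.pi/4; r=.028*2**.5-.002
    sq=np.c_[x+r*np.cos(a),y+r*np.sin(a)]
    P=[np.c_[sq,np.full(4,z)] for z in (z0,z0+h)]
    t=np.linspace(0,2*np.pi,60)
    if lid: P+=[np.c_[x+.0275*np.cos(t),y+.0275*np.sin(t),np.full(60,z0+h+z)] for z in (.012,.0355)]
    return P
def fitjar(c,o,mask,x,y,z0,h,yaws):
    S=4; ys,xs=np.where(mask); b=[max(xs.min()-8,0),max(ys.min()-8,0),xs.max()+8,ys.max()+8]
    M=cv2.resize(mask[b[1]:b[3],b[0]:b[2]].astype(np.uint8)*255,None,fx=S,fy=S,interpolation=cv2.INTER_LINEAR)>127
    def cost(p):
        P=jarpts(p[0]/1e3,p[1]/1e3,p[2],z0,h); I=np.zeros(M.shape,np.uint8)
        for g in (np.vstack(P[:2]),np.vstack(P[2:])):
            q=(proj(c,g,o)-b[:2]+.5)*S-.5
            cv2.fillConvexPoly(I,cv2.convexHull(np.round(q*16).astype(np.int32)),1,shift=4)
        n=np.zeros_like(I)
        I=I>0
        return 1-(I&M).sum()/(I|M).sum()
    rs=[minimize(cost,[x*1e3,y*1e3,w],method='Nelder-Mead',options=dict(initial_simplex=[[x*1e3,y*1e3,w],[x*1e3+6,y*1e3,w],[x*1e3,y*1e3+6,w],[x*1e3,y*1e3,w+12]])) for w in yaws]
    r=min(rs,key=lambda r:r.fun); return np.round(r.x,2),round(r.fun,3)
def comp(mask,px):
    mask=cv2.morphologyEx(mask.astype(np.uint8),cv2.MORPH_CLOSE,np.ones((5,5)))
    n,l=cv2.connectedComponents(mask); return l==l[int(px[1]),int(px[0])]
E
python3 - <<'E'
from h import *
o,c=snap('wrist'); im=c['color']; hsv=cv2.cvtColor(im,cv2.COLOR_BGR2HSV)
print(hsv[261,233],hsv[222,235],hsv[130,300],hsv[107,240],hsv[107,270],hsv[76,253],hsv[180,290])
grey=(hsv[...,1]<70); red=((hsv[...,0]<6)|(hsv[...,0]>170))&(hsv[...,1]>120)
mb=comp(grey,(233,261)); mh=comp(grey|red,(245,107))
print(mb.sum(),mh.sum())
v=im.copy(); v[mb]=(0,255,0); v[mh]=(255,0,0)
print('base',fitjar(c,o,mb,.604,.2215,0,.076,[0,20,40,60,80]))
print('hard',fitjar(c,o,mh,.4424,.178,0,.056,[0,20,40,60,80]))
for n in ('top',):
  for t in ['lid','lid_mark']: pass
m=bot.mark_of('wrist','lid_mark')[0]['location']; print('mark',atz(ray(c,m,o),.0915)); 
l=bot.mark_of('wrist','lid')[0]['location']; print('lid',atz(ray(c,l,o),.080)); 
cv2.imwrite('pics/m1.png',v[40:310,150:350])
E
```

```text
[ 24  27 142] [ 27  34 171] [ 16 121 135] [  3 177 203] [  3 195 144] [ 35  25 206] [ 17 117 137]
3895 2744
base (array([604.48, 221.1 , -27.18]), np.float64(0.054))
hard (array([446.85, 183.15,  59.1 ]), np.float64(0.041))
mark [0.47353759 0.17010008 0.0915    ]
lid [0.44839328 0.18453484 0.08      ]
```

View pics/m1.png

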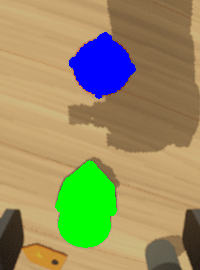

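Emit:
arm_command --pt "-0.03 -0.007 0 0" --pt "-0.06 -0.014 0 0" --pt "-0.089 -0.021 0.02 0" --pt "-0.089 -0.021 0.05 0" --pt "-0.089 -0.021 0.08 0"

```text
time: 5.0
ee_pos: [0.6057, 0.2198, 0.1495]
tcp_rot: [-180.0, -0.0, -159.9]
wrist_force: [0.5, 0.3, 0.3]
opening: 0.0852
grasp_force: 0.0
```

Emit:
arm_command --pt "0 0 0.025 0" --pt "0 0 0.045 0" --pt "0 0 0.06 0" --pt "0 0 0.066 0" --pt "0 0 0.066 0"

```text
time: 5.5
ee_pos: [0.6047, 0.2198, 0.0849]
tcp_rot: [180.0, -0.0, -159.9]
wrist_force: [-0.6, 0.1, -0.1]
opening: 0.0847
grasp_force: 0.0
```

Emit:
arm_command --pt "0 0 0 0" --pt "0 0 0 0" --pt "0 0 0 0" --pt "0 0 0 0" --pt "0 0 0 0" --hand 0.045 --grip_force 50

```text
time: 6.0
ee_pos: [0.6056, 0.2203, 0.087]
tcp_rot: [180.0, 0.2, -159.9]
wrist_force: [-0.8, 0.9, 5.5]
opening: 0.0536
grasp_force: 52.6
```

Emit:
arm_command --pt "0 0 0 0" --pt "0 0 0 0" --pt "0 0 0 0" --pt "0 0 0 0" --pt "0 0 0 0"

```text
time: 6.5
ee_pos: [0.6056, 0.2203, 0.0869]
tcp_rot: [180.0, 0.1, -159.9]
wrist_force: [-1.8, 0.9, 6.6]
opening: 0.0538
grasp_force: 52.6
```

Emit:
arm_command --pt "0 0 -0.015 0" --pt "0 0 -0.045 0" --pt "0 0 -0.085 0" --pt "0 0 -0.125 0" --pt "0 0 -0.155 0"

```text
time: 7.0
ee_pos: [0.6048, 0.2198, 0.2438]
tcp_rot: [-180.0, 0.1, -159.9]
wrist_force: [0.9, 0.3, -4.0]
opening: 0.0534
grasp_force: 53.9
```

Emit:
arm_command --pt "0.009 -0.03 0 -0.07" --pt "0.022 -0.075 0 -0.18" --pt "0.036 -0.122 0 -0.29" --pt "0.05 -0.17 0 -0.4" --pt "0.062 -0.212 0 -0.47"

```text
time: 7.5
ee_pos: [0.6192, -0.0028, 0.241]
tcp_rot: [-180.0, -0.0, -132.7]
wrist_force: [0.1, 0.6, -3.5]
opening: 0.0538
grasp_force: 53.9
```

Emit:
arm_command --pt "0 0 0 0" --pt "0 0 0 0" --pt "0 0 0 0" --pt "0 0 0 0" --pt "0 0 0 0"

```text
time: 8.0
ee_pos: [0.6196, 0.0007, 0.2403]
tcp_rot: [180.0, -0.0, -132.9]
wrist_force: [-0.2, 1.1, -3.7]
opening: 0.0534
grasp_force: 54.2
```

Run:
```python
from h import *
o,c=snap('wrist')
print({k:np.round(o[k],3).tolist() for k in ['time','q','ee_pos','tcp_rot','opening']})
for t in ['base_jar','pocket1','pocket2']:
    for d in bot.mark_of('wrist',t)[:3]: print(t,np.round(d['location'],1),round(d['confidence'],2),atz(ray(c,d['location'],o),.046))
cv2.imwrite('pics/w2b.png',cv2.resize(c['color'],(800,600)))
```

```text
{'time': 8.0, 'q': [0.061, 15.197, 22.775, 97.587, 0.004, -47.074], 'ee_pos': [0.62, 0.001, 0.24], 'tcp_rot': [179.991, -0.003, -132.865], 'opening': 0.053}
base_jar [254.4 217.3] 0.85 [0.66210273 0.04932461 0.046     ]
pocket1 [252.1 104.3] 0.87 [ 0.57125508 -0.05278147  0.046     ]
pocket1 [183.1  34.7] 0.86 [ 0.57159234 -0.16617092  0.046     ]
pocket2 [252.1 104.3] 0.87 [ 0.57125508 -0.05278147  0.046     ]
pocket2 [183.1  34.7] 0.86 [ 0.57159234 -0.16617092  0.046     ]
```

View pics/w2b.png

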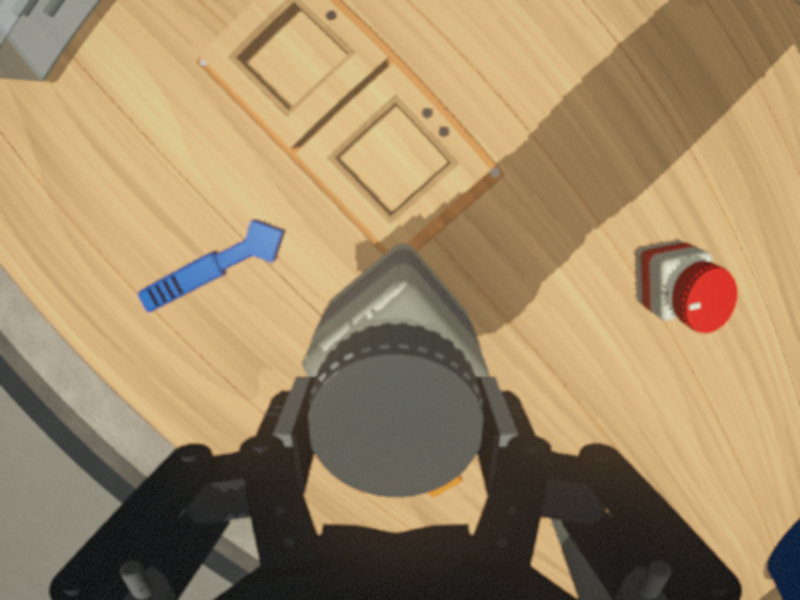

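The wrist view shows both pockets: two-dot centred at about (394,157) and one-dot at about (295,57). The held base jar's near bottom corner is at (404,245).

Run:
```python
from h import *
o,c=snap('wrist'); g=c['color']; f=512/800
def P(px,z): return atz(ray(c,(np.array(px)+.5)*f-.5,o),z)[:2]*1e3
for n,q in dict(p2=[(395,97),(457,157),(391,217),(331,155)],p1=[(294,1),(355,52),(288,113),(233,58)],dots=[(427,112),(444,131),(331,15)],lidtop=[(397,424)],screws=[(203,62),(495,173)]).items():
    print(n,[np.round(P(x,{'lidtop':.24+.0245,'screws':.004}.get(n,.046)),1).tolist() for x in q])
for n in ('p2','p1'): pass
cn=P((404,246),.155); print('corner',cn, np.degrees(np.arctan2(*(cn-np.array([619.6,.7]))[::-1])), np.linalg.norm(cn-[619.6,.7]))
for n in ['side','top']:
    _,k=snap(n)
    for d in bot.mark_of(n,'pocket1')[:2]: print(n,np.round(atz(ray(k,d['location']),.046),4))
hsv=cv2.cvtColor(g,cv2.COLOR_BGR2HSV); m=hsv[...,1]<75
m[300:]=0; m=comp(m,(254,180)); m[:,:]=m
ys=[165,175,185,195,205,215,225]
print([(y,np.where(m[y])[0].min(),np.where(m[y])[0].max()) for y in ys if m[y].any()])
for w in (-6,-3,0,3,6):
    a=proj(c,np.vstack(jarpts(.6196,.0007,w,.155,.076)[:2]),o); print(w,np.round(a[[0,1,2,3,4,5,6,7]],0).tolist())
```

```text
p2 [[538.1, -88.3], [534.7, -26.5], [599.7, -26.2], [599.9, -89.1]]
p1 [[539.4, -193.9], [535.8, -132.3], [600.8, -133.8], [600.5, -195.7]]
dots [[528.8, -65.0], [529.1, -46.8], [528.5, -165.6]]
lidtop [[616.8, -2.8]]
screws [[625.3, -230.9], [516.2, 8.4]]
corner [592.94988645 -22.6648481 ] -138.75811201243718 35.44213140597891
side [ 0.5666 -0.1621  0.046 ]
side [ 0.5708 -0.0539  0.046 ]
top [ 0.5722 -0.0571  0.046 ]
top [0.6713 0.3568 0.046 ]
[(165, np.int64(244), np.int64(269)), (175, np.int64(0), np.int64(277)), (185, np.int64(0), np.int64(286)), (195, np.int64(0), np.int64(294)), (205, np.int64(0), np.int64(300)), (215, np.int64(0), np.int64(304)), (225, np.int64(0), np.int64(307))]
-6 [[247.0, 240.0], [299.0, 206.0], [261.0, 155.0], [208.0, 193.0], [246.0, 295.0], [316.0, 252.0], [264.0, 184.0], [190.0, 237.0]]
-3 [[250.0, 240.0], [299.0, 203.0], [258.0, 155.0], [208.0, 196.0], [249.0, 295.0], [317.0, 249.0], [261.0, 184.0], [190.0, 239.0]]
0 [[252.0, 240.0], [299.0, 201.0], [256.0, 154.0], [208.0, 198.0], [252.0, 295.0], [318.0, 246.0], [257.0, 183.0], [190.0, 242.0]]
3 [[254.0, 240.0], [299.0, 199.0], [253.0, 154.0], [208.0, 200.0], [255.0, 295.0], [318.0, 243.0], [253.0, 183.0], [190.0, 245.0]]
6 [[257.0, 240.0], [299.0, 197.0], [250.0, 154.0], [208.0, 202.0], [258.0, 295.0], [318.0, 241.0], [250.0, 183.0], [191.0, 248.0]]
```

Run:
```python
from h import *
o,c=snap('wrist'); hsv=cv2.cvtColor(c['color'],cv2.COLOR_BGR2HSV)
x0,x1,y0,y1=180,330,140,238; S=4
sat=cv2.GaussianBlur(hsv[...,1],(3,3),0)
M=cv2.resize(sat[y0:y1,x0:x1],None,fx=S,fy=S,interpolation=cv2.INTER_LINEAR)<75
# lid top ellipse separately: uniform dark grey
v=hsv[...,2]; print(v[270,254],v[225:245,254],v[310:322,254],v[200,254])
def cost(p):
    I=np.zeros(M.shape,np.uint8); J=jarpts(p[0]/1e3,p[1]/1e3,p[2],.155,.076)
    for g in (np.vstack(J[:2]),np.vstack(J[2:])):
        cv2.fillConvexPoly(I,cv2.convexHull(np.round((( proj(c,g,o)-[x0,y0]+.5)*S-.5)*16).astype(np.int32)),1,shift=4)
    I=I>0; return 1-(I&M).sum()/(I|M).sum()
for w in (-8,-2,4):
    s=[619.6,.7,w]; r=minimize(cost,s,method='Nelder-Mead',options=dict(initial_simplex=[s,[624,.7,w],[619,5,w],[619,1,w+6]]))
    print(np.round(r.x,2),r.fun)
q=proj(c,jarpts(.6196,.0007,0,.155,.076)[3],o); print('model lid top',q.min(0),q.max(0))
```

```text
100 [ 71  78  95 101 103 101 102 103 102 102 100 103 101  99 103 101 103 100
 101 104] [102 102 102 102  97 100 101 119 176 207 214 213] 166
[ 6.1815e+02 -3.4000e-01 -2.6500e+00] 0.02204730576441105
[ 6.1842e+02 -3.5000e-01 -2.3800e+00] 0.02259055357651052
[ 6.1817e+02 -3.5000e-01 -2.7600e+00] 0.021735084677695804
model lid top [198.02324904 230.62780052] [312.39946316 322.56263921]
```

Emit:
arm_command --pt "0.025 -0.012 0 -0.01" --pt "0.06 -0.03 0 -0.02" --pt "0.095 -0.047 0 -0.035" --pt "0.13 -0.065 0 -0.045" --pt "0.154 -0.076 0 -0.045"

```text
time: 9.0
ee_pos: [0.5695, -0.1672, 0.2404]
tcp_rot: [-180.0, -0.0, -130.4]
wrist_force: [0.6, 0.9, -3.8]
opening: 0.0533
grasp_force: 54.2
```

Emit:
arm_command --pt "0 0 0.02 0" --pt "0 0 0.05 0" --pt "0 0 0.08 0" --pt "0 0 0.095 0" --pt "0 0 0.1 0"

```text
time: 9.5
ee_pos: [0.5696, -0.1648, 0.1386]
tcp_rot: [179.9, -0.1, -130.4]
wrist_force: [-0.6, -0.5, -3.7]
opening: 0.0534
grasp_force: 54.2
```

Emit:
arm_command --pt "0 0 0 0" --pt "0 0 0 0" --pt "0 0 0 0" --pt "0 0 0 0" --pt "0 0 0 0"

```text
time: 10.0
ee_pos: [0.5706, -0.165, 0.1409]
tcp_rot: [-180.0, 0.0, -130.4]
wrist_force: [0.8, 0.5, -3.6]
opening: 0.0535
grasp_force: 54.2
```

Run:
```python
from h import *
o,c=snap('wrist'); _,s=snap('side'); _,t=snap('top')
print({k:np.round(o[k],3).tolist() for k in ['time','ee_pos','tcp_rot','wrist_force']})
a=cv2.resize(c['color'][:,100:400],(450,576)); b=cv2.resize(s['color'][220:372,300:450],(300,288),interpolation=cv2.INTER_CUBIC); d=cv2.resize(t['color'][150:290,290:440],(300,288))
cv2.imwrite('pics/w3.png',np.hstack([a,np.vstack([b,d])]))
```

```text
{'time': 10.0, 'ee_pos': [0.571, -0.165, 0.141], 'tcp_rot': [-179.956, 0.019, -130.368], 'wrist_force': [0.797, 0.48, -3.609]}
```

View pics/w3.png

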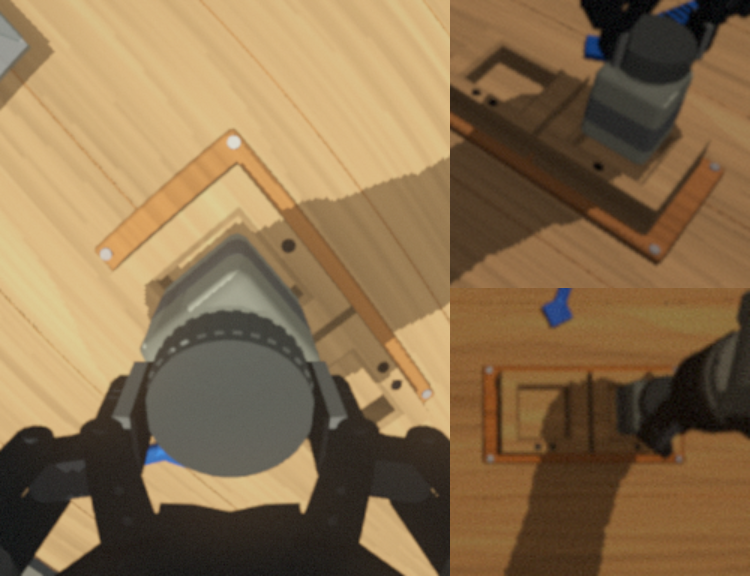

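The jar sits squarely over the one-dot pocket; its near corner is at (237,237), inside the pocket's corner at (238,212). I'll lower it gently now.

Emit:
arm_command --pt "0 0 0.004 0" --pt "0 0 0.008 0" --pt "0 0 0.012 0" --pt "0 0 0.016 0" --pt "0 0 0.02 0"

```text
time: 10.65
ee_pos: [0.5703, -0.165, 0.1198]
tcp_rot: [180.0, -0.0, -130.4]
wrist_force: [-0.2, 0.1, -3.7]
opening: 0.0532
grasp_force: 54.2
```

Emit:
arm_command --pt "0 0 0.004 0" --pt "0 0 0.008 0" --pt "0 0 0.012 0" --pt "0 0 0.016 0" --pt "0 0 0.018 0"

```text
time: 11.15
ee_pos: [0.5706, -0.1647, 0.1048]
tcp_rot: [-179.9, 0.1, -130.4]
wrist_force: [-10.5, 4.7, 25.4]
opening: 0.0533
grasp_force: 57.3
```

Emit:
arm_command --pt "0 0 -0.002 0" --pt "0 0 -0.002 0" --pt "0 0 -0.002 0" --pt "0 0 -0.002 0" --pt "0 0 -0.002 0"

```text
time: 11.65
ee_pos: [0.5706, -0.165, 0.1049]
tcp_rot: [-179.9, 0.0, -130.4]
wrist_force: [-1.7, 1.0, 5.8]
opening: 0.0535
grasp_force: 55.4
```

Emit:
arm_command --pt "0 0 0 0" --pt "0 0 0 0" --pt "0 0 0 0" --pt "0 0 0 0" --pt "0 0 0 0" --hand 0.085

```text
time: 12.15
ee_pos: [0.5703, -0.165, 0.1042]
tcp_rot: [180.0, -0.0, -130.4]
wrist_force: [-0.3, 0.2, 0.5]
opening: 0.0851
grasp_force: 0.0
```

Emit:
arm_command --pt "0 0 -0.01 0" --pt "0 0 -0.03 0" --pt "0 0 -0.06 0" --pt "0 0 -0.1 0" --pt "0 0 -0.13 0"

```text
time: 12.65
ee_pos: [0.5703, -0.165, 0.2375]
tcp_rot: [-179.9, 0.1, -130.4]
wrist_force: [0.4, -0.2, 0.0]
opening: 0.085
grasp_force: 0.0
```

Run:
```python
from h import *
o,c=snap('wrist')
print({k:np.round(o[k],3).tolist() for k in ['time','q','ee_pos','tcp_rot','wrist_force']})
q=proj(c,jarpts(.5695,-.165,0,.018,.076)[3],o); m=q.mean(0); print(m,(q.max(0)-q.min(0))/2)
_,s=snap('side'); print([np.round(d['location'],1) for d in bot.mark_of('side','base_jar')],proj(s,[.5695,-.165,.056]), 'higher by 10mm:',proj(s,[.5695,-.165,.066]))
f=lambda n,t:[(np.round(d['location'],1),d['confidence']) for d in bot.mark_of(n,t)]
print(f('wrist','base_jar'),proj(c,[.5695,-.165,.056],o))
print(f('wrist','pocket2'),proj(c,[.5697,-.0555,.046],o))
b=cv2.resize(s['color'][220:372,300:450],(395,400),interpolation=cv2.INTER_CUBIC); b2=cv2.resize(c['color'],(405,400))
cv2.imwrite('pics/s4.png',np.hstack([b,b2]))
```

```text
{'time': 12.65, 'q': [-16.135, 11.177, 17.684, 96.385, 0.0, -65.763], 'ee_pos': [0.57, -0.165, 0.237], 'tcp_rot': [-179.889, 0.05, -130.371], 'wrist_force': [0.374, -0.243, 0.028]}
[253.61530534 189.25827   ] [30.88296225 29.29549559]
[array([385.4, 289.4]), array([330.8, 258.5])] [[388.22959023 288.28800576]] higher by 10mm: [[389.48715484 284.25216002]]
[(array([256.5, 170.9]), 0.96)] [[253.81116243 168.60742129]]
[(array([309.9, 230.1]), 0.68)] [[309.48877257 231.06743822]]
```

View pics/s4.png

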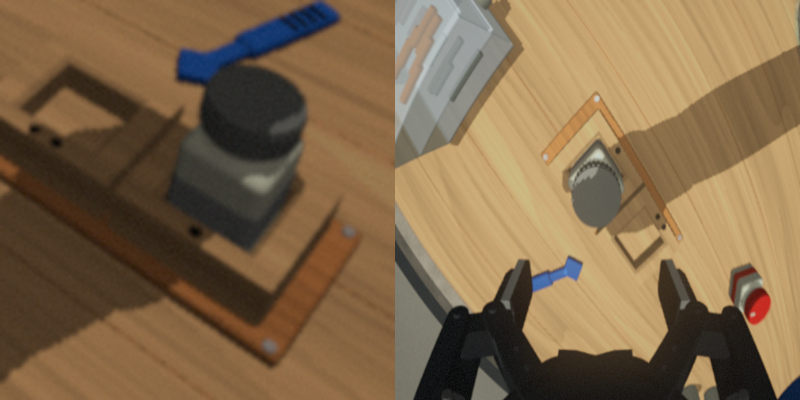

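The base jar is home and upright in the one-dot pocket. On to the hardener jar.

Emit:
arm_command --pt "-0.014 0.025 0 0" --pt "-0.033 0.058 0 0" --pt "-0.053 0.092 0 0" --pt "-0.073 0.126 0 0" --pt "-0.093 0.16 0 0"

```text
time: 13.4
ee_pos: [0.5074, 0.0107, 0.2329]
tcp_rot: [179.9, -0.1, -130.4]
wrist_force: [0.1, 0.7, 0.4]
opening: 0.0849
grasp_force: 0.0
```

Emit:
arm_command --pt "-0.02 0.035 0 0.1" --pt "-0.042 0.073 0 0.22" --pt "-0.064 0.112 0 0.34" --pt "-0.082 0.143 0 0.45" --pt "-0.092 0.16 0 0.517"

```text
time: 13.9
ee_pos: [0.4447, 0.1852, 0.2331]
tcp_rot: [180.0, -0.1, -160.1]
wrist_force: [-0.1, 0.7, -0.2]
opening: 0.0851
grasp_force: 0.0
```

Emit:
arm_command --pt "0 0 0 0" --pt "0 0 0 0" --pt "0 0 0 0" --pt "0 0 0 0" --pt "0 0 0 0"

```text
time: 14.4
ee_pos: [0.4466, 0.1825, 0.2342]
tcp_rot: [-180.0, -0.0, -160.0]
wrist_force: [-0.4, -0.2, -0.6]
opening: 0.085
grasp_force: 0.0
```

Run:
```python
from h import *
o,c=snap('wrist'); hsv=cv2.cvtColor(c['color'],cv2.COLOR_BGR2HSV)
print({k:np.round(o[k],4).tolist() for k in ['time','q','ee_pos','tcp_rot']})
grey=(hsv[...,1]<70); red=((hsv[...,0]<6)|(hsv[...,0]>170))&(hsv[...,1]>120)
l=proj(c,[.4468,.1831,.0915],o)[0]; mh=comp(grey|red,l); print(l,mh.sum())
print(fitjar(c,o,mh,.4468,.1831,0,.056,[40,60,80]))
m=bot.mark_of('wrist','lid_mark'); print([atz(ray(c,d['location'],o),.0915) for d in m])
m=comp(red,l)
r=cv2.resize(red.astype(np.uint8),None,fx=1,fy=1); ys,xs=np.where(m); print('red',xs.min(),xs.max(),ys.min(),ys.max())
q=np.vstack(proj(c,np.vstack(jarpts(.4468,.1831,-31,0,.056)[2:]),o)); print(q.min(0),q.max(0))
```

```text
{'time': 14.4, 'q': [22.2273, -4.1771, 1.1951, 95.3809, -0.004, 2.2733], 'ee_pos': [0.4466, 0.1825, 0.2342], 'tcp_rot': [-179.9957, -0.0086, -160.0459]}
[253.49036234 179.22491765] 2819
(array([446.11, 183.22,  56.42]), np.float64(0.106))
[array([0.47497453, 0.1701586 , 0.0915    ])]
red 228 280 150 203
[226.04405565 147.85644987] [280.91825808 204.85108449]
```

Emit:
arm_command --pt "0 0 0.02 0" --pt "0 0 0.05 0" --pt "0 0 0.085 0" --pt "0 0 0.115 0" --pt "0 0 0.14 0"

```text
time: 15.0
ee_pos: [0.4459, 0.1828, 0.0925]
tcp_rot: [-180.0, -0.1, -160.0]
wrist_force: [0.2, -0.4, -0.3]
opening: 0.0848
grasp_force: 0.0
```

Emit:
arm_command --pt "0 0 0.015 0" --pt "0 0 0.024 0" --pt "0 0 0.028 0" --pt "0 0 0.028 0" --pt "0 0 0.028 0"

```text
time: 15.5
ee_pos: [0.4469, 0.1835, 0.0673]
tcp_rot: [180.0, 0.1, -160.0]
wrist_force: [-0.1, -0.6, 0.1]
opening: 0.0848
grasp_force: 0.0
```

Emit:
arm_command --pt "0 0 0 0" --pt "0 0 0 0" --pt "0 0 0 0" --pt "0 0 0 0" --pt "0 0 0 0" --hand 0.045 --grip_force 60

```text
time: 16.0
ee_pos: [0.4466, 0.1835, 0.0672]
tcp_rot: [180.0, 0.1, -160.0]
wrist_force: [-1.8, 0.9, 4.5]
opening: 0.0534
grasp_force: 61.9
```

Emit:
arm_command --pt "0 0 0 0" --pt "0 0 0 0" --pt "0 0 0 0" --pt "0 0 0 0" --pt "0 0 0 0"

```text
time: 16.5
ee_pos: [0.4467, 0.1835, 0.0672]
tcp_rot: [180.0, 0.1, -160.0]
wrist_force: [-1.0, -0.0, 5.3]
opening: 0.0536
grasp_force: 61.9
```

Emit:
arm_command --pt "0 0 -0.015 0" --pt "0 0 -0.045 0" --pt "0 0 -0.08 0" --pt "0 0 -0.11 0" --pt "0 0 -0.13 0"

```text
time: 17.0
ee_pos: [0.4466, 0.1833, 0.1995]
tcp_rot: [180.0, 0.1, -160.0]
wrist_force: [0.3, 0.3, -1.8]
opening: 0.0534
grasp_force: 64.0
```

Emit:
arm_command --pt "-0.003 -0.025 0 -0.08" --pt "-0.009 -0.07 0 -0.2" --pt "-0.015 -0.115 0 -0.32" --pt "-0.021 -0.16 0 -0.43" --pt "-0.026 -0.205 0 -0.541"

```text
time: 17.5
ee_pos: [0.5414, -0.0022, 0.1971]
tcp_rot: [-180.0, 0.0, -128.7]
wrist_force: [0.1, -0.0, -2.4]
opening: 0.0538
grasp_force: 64.1
```

Run:
```python
from h import *
o=bot.get_obs(); X=np.array([.5697,-.0555])-o['ee_pos'][:2]; y=np.radians(o['tcp_rot'][2])
print(o['ee_pos'],o['tcp_rot'],'x',X@[np.cos(y),np.sin(y)],'y',X@[np.sin(y),-np.cos(y)])
```

```text
[ 0.54141957 -0.00222449  0.19711264] [-1.79983765e+02  1.67963835e-02 -1.28721815e+02] x 0.0238746074238223 y -0.05539012169863944
```

Emit:
arm_command --pt "0.008 -0.018 0 0" --pt "0.016 -0.037 0 0" --pt "0.025 -0.057 0 0" --pt "0.025 -0.057 0 0" --pt "0.025 -0.057 0 0"

```text
time: 18.0
ee_pos: [0.5693, -0.056, 0.1965]
tcp_rot: [180.0, -0.0, -129.0]
wrist_force: [0.0, 0.9, -2.6]
opening: 0.0533
grasp_force: 64.4
```

Emit:
arm_command --pt "0 0 0 0" --pt "0 0 0 0" --pt "0 0 0 0" --pt "0 0 0 0" --pt "0 0 0 0"

```text
time: 18.5
ee_pos: [0.5694, -0.0556, 0.1964]
tcp_rot: [-180.0, 0.0, -129.0]
wrist_force: [0.0, -0.3, -2.9]
opening: 0.0539
grasp_force: 64.4
```

Run:
```python
from h import *
o,c=snap('wrist'); hsv=cv2.cvtColor(c['color'],cv2.COLOR_BGR2HSV)
print({k:np.round(o[k],4).tolist() for k in ['time','q','ee_pos','tcp_rot','wrist_force']})
z0=o['ee_pos'][2]-.067
for w in (-6,-3,0,3,6): print(w,np.round(proj(c,np.vstack(jarpts(o['ee_pos'][0],o['ee_pos'][1],w,z0,.056)[:2]),o)[[2,6,1,3]]).tolist())
m=bot.mark_of('wrist','lid_mark'); print([np.degrees(np.arctan2(*(atz(ray(c,d['location'],o),z0+.0915)-o['ee_pos'])[1::-1])) for d in m])
# snug crop, 4x
cv2.imwrite('pics/w5.png',cv2.resize(c['color'][110:260,155:355],None,fx=4,fy=4,interpolation=cv2.INTER_CUBIC))
```

```text
{'time': 18.5, 'q': [-5.5733, 7.4338, 8.8744, 91.4324, 0.0017, -56.5973], 'ee_pos': [0.5694, -0.0556, 0.1964], 'tcp_rot': [-179.9941, 0.0059, -128.9759], 'wrist_force': [0.0093, -0.2576, -2.8788]}
-6 [[264.0, 160.0], [268.0, 183.0], [301.0, 217.0], [205.0, 198.0]]
-3 [[261.0, 159.0], [264.0, 182.0], [301.0, 214.0], [204.0, 200.0]]
0 [[259.0, 159.0], [261.0, 182.0], [302.0, 212.0], [204.0, 202.0]]
3 [[256.0, 159.0], [257.0, 182.0], [302.0, 210.0], [204.0, 205.0]]
6 [[253.0, 159.0], [254.0, 182.0], [302.0, 207.0], [204.0, 207.0]]
[np.float64(0.16112314662285213)]
```

View pics/w5.png

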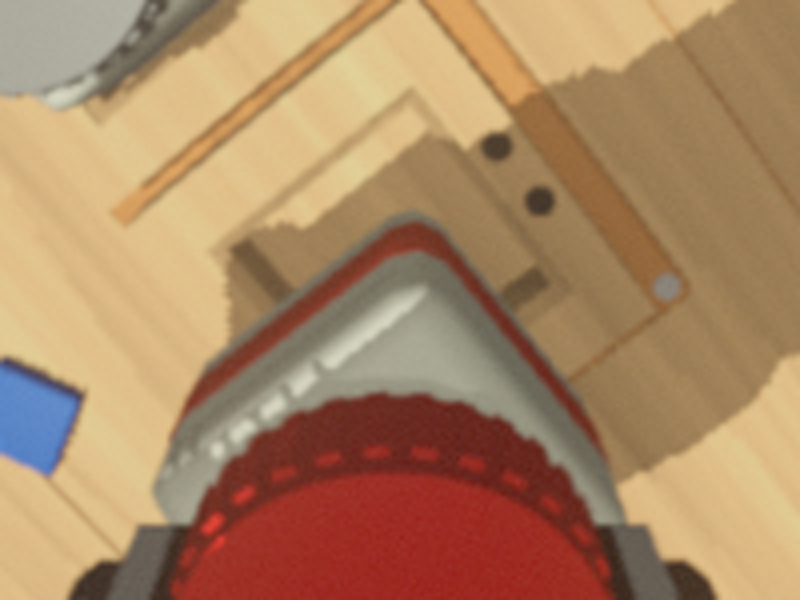

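The jar is square to the two-dot pocket: its bottom corner at (415,210) points at the pocket corner at (410,95), and the edges run parallel. I'll lower it now.

Emit:
arm_command --pt "-0.0006 -0.0008 0.02 0" --pt "-0.0006 -0.0008 0.05 0" --pt "-0.0006 -0.0008 0.068 0" --pt "-0.0006 -0.0008 0.075 0" --pt "-0.0006 -0.0008 0.075 0"

```text
time: 19.1
ee_pos: [0.57, -0.0558, 0.1206]
tcp_rot: [179.9, -0.1, -129.0]
wrist_force: [-0.3, 1.0, -2.5]
opening: 0.0536
grasp_force: 64.4
```

Emit:
arm_command --pt "0 0 0.004 0" --pt "0 0 0.008 0" --pt "0 0 0.012 0" --pt "0 0 0.016 0" --pt "0 0 0.02 0"

```text
time: 19.6
ee_pos: [0.5706, -0.0558, 0.1011]
tcp_rot: [-180.0, 0.0, -129.0]
wrist_force: [0.3, -0.0, -2.6]
opening: 0.0538
grasp_force: 64.4
```

Emit:
arm_command --pt "0 0 0.004 0" --pt "0 0 0.008 0" --pt "0 0 0.012 0" --pt "0 0 0.016 0" --pt "0 0 0.0175 0"

```text
time: 20.1
ee_pos: [0.5707, -0.0559, 0.0851]
tcp_rot: [-179.9, 0.0, -129.0]
wrist_force: [-6.6, 0.1, 14.6]
opening: 0.0536
grasp_force: 66.3
```

Emit:
arm_command --pt "0 0 0 0" --pt "0 0 0 0" --pt "0 0 0 0" --pt "0 0 0 0" --pt "0 0 0 0" --grip_force 110

```text
time: 20.6
ee_pos: [0.5707, -0.0559, 0.0855]
tcp_rot: [-179.9, 0.0, -129.0]
wrist_force: [-4.5, 0.1, 10.5]
opening: 0.0528
grasp_force: 113.0
```

Run:
```python
from h import *
o,c=snap('wrist'); print({k:np.round(o[k],4).tolist() for k in ['time','q','ee_pos','tcp_rot','wrist_force','torque','opening']})
for m in bot.mark_of('wrist','lid_mark'):print(m['confidence'],np.degrees(np.arctan2(*(atz(ray(c,m['location'],o),.046+.0635)-o['ee_pos'])[1::-1])))
```

```text
{'time': 20.6, 'q': [-5.5933, 7.6994, -3.0712, 79.1346, -0.0049, -56.5959], 'ee_pos': [0.5707, -0.0559, 0.0855], 'tcp_rot': [-179.9181, 0.0481, -128.9973], 'wrist_force': [-4.4959, 0.088, 10.4634], 'torque': [0.1071, 1.1369, 0.0049], 'opening': 0.0528}
0.68 0.913199176355344
0.59 -135.88562784619816
```

Emit:
arm_command --pt "0 0 0 -0.08" --pt "0 0 0 -0.16" --pt "0 0 0 -0.24" --pt "0 0 0 -0.32" --pt "0 0 0 -0.4"

```text
time: 21.2
ee_pos: [0.5718, -0.0559, 0.086]
tcp_rot: [-179.8, 0.1, -105.9]
wrist_force: [-0.2, 0.3, 10.3]
opening: 0.0525
grasp_force: 113.4
```

```bash
cat > st.py <<'E'
from h import *
o,c=snap('wrist'); print({k:np.round(o[k],4).tolist() for k in ['time','ee_pos','tcp_rot','wrist_force','torque','opening']})
for m in bot.mark_of('wrist','lid_mark')[:2]:print('mark',round(m['confidence'],2),np.degrees(np.arctan2(*(atz(ray(c,m['location'],o),.1095)-o['ee_pos'])[1::-1])))
E
python3 st.py
```

```text
{'time': 21.2, 'ee_pos': [0.5718, -0.0559, 0.086], 'tcp_rot': [-179.7697, 0.0536, -105.902], 'wrist_force': [-0.1628, 0.3159, 10.2526], 'torque': [0.1796, 0.1177, -0.0747], 'opening': 0.0525}
mark 0.7 24.7947215064219
```

Emit:
arm_command --pt "0 0 0 -0.08" --pt "0 0 0 -0.16" --pt "0 0 0 -0.24" --pt "0 0 0 -0.32" --pt "0 0 0 -0.4"

```text
time: 21.8
ee_pos: [0.572, -0.0558, 0.0865]
tcp_rot: [-179.7, -0.0, -83.0]
wrist_force: [-0.4, 1.2, 12.8]
opening: 0.0521
grasp_force: 113.7
```

Emit:
arm_command --pt "0 0 0 -0.08" --pt "0 0 0 -0.16" --pt "0 0 0 -0.24" --pt "0 0 0 -0.3" --pt "0 0 0 -0.3"

```text
time: 22.3
ee_pos: [0.5721, -0.0558, 0.0866]
tcp_rot: [-179.7, -0.1, -65.8]
wrist_force: [-0.7, 0.1, 13.2]
opening: 0.0527
grasp_force: 113.6
```

```bash
python3 st.py
python3 - <<'E'
from h import *
_,c=snap('wrist'); _,s=snap('side')
a=cv2.resize(c['color'][60:330,120:390],(400,400),interpolation=cv2.INTER_CUBIC); b=cv2.resize(s['color'][190:330,270:410],(400,400),interpolation=cv2.INTER_CUBIC)
cv2.imwrite('pics/u1.png',np.hstack([a,b]))
E
```

```text
{'time': 22.3, 'ee_pos': [0.5721, -0.0558, 0.0866], 'tcp_rot': [-179.7384, -0.1337, -65.8433], 'wrist_force': [-0.6527, 0.1264, 13.1513], 'torque': [0.1119, 0.2008, 0.0911], 'opening': 0.0527}
mark 0.83 67.71425333790764
```

View pics/u1.png

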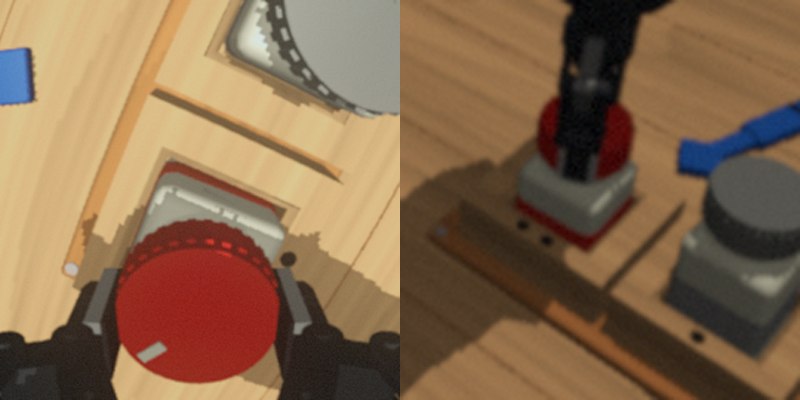

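The lid has turned about 65° and its bar is at (152,351). The jar is still seated, turned a few degrees in its pocket. I'll turn slightly further, past 66° relative to the jar, then try a lift.

Emit:
arm_command --pt "0 0 0 -0.05" --pt "0 0 0 -0.1" --pt "0 0 0 -0.15" --pt "0 0 -0.001 -0.16" --pt "0 0 -0.002 -0.16"

```text
time: 23.0
ee_pos: [0.5717, -0.0559, 0.0875]
tcp_rot: [-179.8, -0.1, -56.8]
wrist_force: [0.6, 0.2, 0.6]
opening: 0.0522
grasp_force: 114.6
```

Emit:
arm_command --pt "0 0 -0.001 0" --pt "0 0 -0.001 0" --pt "0 0 -0.002 0" --pt "0 0 -0.002 0" --pt "0 0 -0.002 0"

```text
time: 23.5
ee_pos: [0.5704, -0.0558, 0.0875]
tcp_rot: [180.0, 0.0, -56.8]
wrist_force: [0.4, -0.1, 0.8]
opening: 0.0526
grasp_force: 114.7
```

```bash
python3 st.py
```

```text
{'time': 23.5, 'ee_pos': [0.5704, -0.0558, 0.0875], 'tcp_rot': [179.9838, 0.0164, -56.8048], 'wrist_force': [0.3967, -0.1388, 0.8097], 'torque': [0.0345, -0.2415, 0.003], 'opening': 0.0526}
mark 0.76 76.85718379399772
mark 0.27 -65.35922490173371
```

Emit:
arm_command --pt "0 0 -0.001 0" --pt "0 0 -0.002 0" --pt "0 0 -0.003 0" --pt "0 0 -0.004 0" --pt "0 0 -0.004 0"

```text
time: 24.1
ee_pos: [0.5705, -0.0558, 0.092]
tcp_rot: [-180.0, -0.0, -56.8]
wrist_force: [0.5, 0.6, -0.5]
opening: 0.0524
grasp_force: 114.8
```

Only the lid's weight (−0.5 N) is on the wrist, so it is free. I'll lift it to about 15 mm above the rim.

Emit:
arm_command --pt "0 0 -0.004 0" --pt "0 0 -0.01 0" --pt "0 0 -0.017 0" --pt "0 0 -0.023 0" --pt "0 0 -0.027 0"

```text
time: 24.6
ee_pos: [0.5708, -0.0558, 0.1198]
tcp_rot: [-180.0, -0.0, -56.8]
wrist_force: [0.2, 0.0, -0.6]
opening: 0.0522
grasp_force: 114.8
```

Emit:
arm_command --pt "0 0 0 0" --pt "0 0 0 0" --pt "0 0 0 0" --pt "0 0 0 0" --pt "0 0 0 0"

```text
time: 25.1
ee_pos: [0.5704, -0.0558, 0.1185]
tcp_rot: [180.0, 0.0, -56.8]
wrist_force: [0.0, -0.4, -0.7]
opening: 0.0523
grasp_force: 114.7
```

```bash
python3 st.py
python3 - <<'E'
from h import *
o,c=snap('wrist'); _,s=snap('side')
for n,k,oo in (('side',s,None),('wrist',c,o)):
    for t,X in (('lid',[.5705,-.0558,.131]),('hardener_jar',[.5697,-.0555,.046]),('base_jar',[.5697,-.165,.056])):
        print(n,t,[np.round(d['location'],1).tolist() for d in bot.mark_of(n,t)[:2]],proj(k,X,oo).round(1).tolist())
a=cv2.resize(c['color'][60:330,120:390],(400,400),interpolation=cv2.INTER_CUBIC); b=cv2.resize(s['color'][190:330,270:410],(400,400),interpolation=cv2.INTER_CUBIC)
cv2.imwrite('pics/u2.png',np.hstack([a,b]))
E
```

```text
{'time': 25.1, 'ee_pos': [0.5704, -0.0558, 0.1185], 'tcp_rot': [179.9823, 0.0138, -56.8021], 'wrist_force': [0.0069, -0.3953, -0.7463], 'torque': [-0.0178, 0.0082, -0.008], 'opening': 0.0523}
mark 0.64 92.92082056399747
mark 0.37 -82.89198686941589
side lid [[337.1, 224.8]] [[337.0, 223.1]]
side hardener_jar [[331.5, 259.7]] [[330.9, 258.7]]
side base_jar [[386.8, 287.5]] [[388.3, 288.2]]
wrist lid [[255.1, 263.8]] [[252.4, 265.2]]
wrist hardener_jar [[253.7, 202.8]] [[253.2, 205.8]]
wrist base_jar [[343.3, 87.8]] [[339.8, 87.4]]
```

View pics/u2.png

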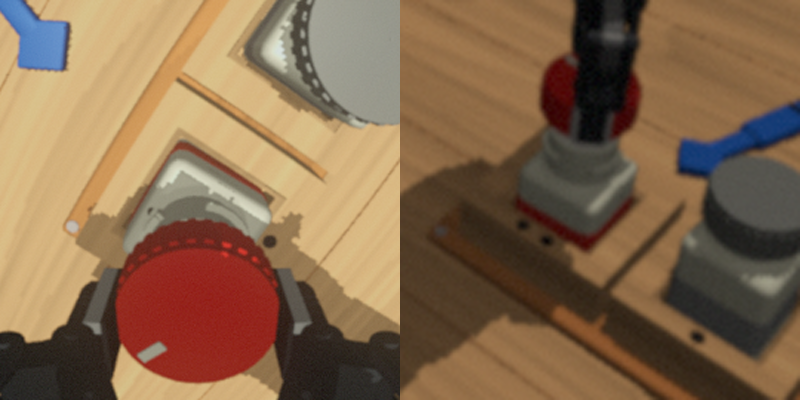

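The lid is off and held level above the bare neck, at about (590,100) in the side crop. Both jars are home, and the projections match within 2–3 px. Handing in.

```bash
python3 -c "
from workcell import bot
print(bot.job_done())"
```

```text
the job is handed in; nothing more can be done
None
```

The job is handed in: the base jar is home in the one-dot pocket, the hardener jar is home in the two-dot pocket, and its red lid is unscrewed and held level about 15 mm above the mouth, at roughly 25 s of the 61 s allowed.

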